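# Feel open the combination padlock on the workshop tool chest and hold it up

## Task

The number of the combination padlock on the tool chest has been forgotten: turn its dial, feeling over the clicks, until the shackle springs loose in its notch, then pull the shackle fully open and unhook the padlock from the hasp's staple. Finish while still holding the padlock in the gripper, well clear above the chest (at least 8 cm), dial up and roughly level, steady, shackle still open; leave the spanner, the spray can and the socket where they are.

Things in the scene. Friction and masses are not known exactly. Their poses are not given: they have to be found in the camera images.
- chest: Red steel tool chest, fixed, 300 mm deep (x) by 500 mm wide (y) by 120 mm high. Origin: centre of its underside; x points from front to back, z up. Its top is one flat level surface 120 mm above the origin: a fixed deck in front, the lid behind. The hasp's strap, 39 mm wide, lies flush in the deck and runs from the lid to the staple.
- staple_eye (a point): Centre of the eye of the hasp's staple, 13 mm above the deck; axes as the chest's. The staple is a fixed upright loop of 6 mm round steel in the chest's x-z plane, 28 mm wide outside and 30 mm high; its opening is 16 mm wide and reaches from the deck to 24 mm above it. The padlock's toe leg passes through it.
- lock: Plain metal combination padlock, about 0.4 kg, lying on its back on the deck, dial up. Origin: centre of the body's underside; x points out of the body along the shackle, z up. The body is a block 62 mm (x) by 54 mm (y) by 26 mm high with flat sides. On it a flat dial 44 mm across ends 30 mm above the origin, with the knob on top. It has a few mm of play in the staple.
- knob_top (a point): Centre of the top of the dial's round knob, 46 mm above the lock's origin. The knob is 24 mm across and 16 mm tall. It turns endlessly in clicks of 30 degrees, about 0.03 N m each. One click is the opening notch, at an unknown place 0.5 to 3.0 rad clockwise (from above) of the start; there the sprung shackle jumps out about 5 mm and catches the dial, which turns no further.
- shackle_toe (a point): End of the shackle's short toe leg, on its axis; axes as the lock's. The shackle is a U of 8 mm round steel 13 mm above the lock's underside: toe leg at y = -16 mm, long heel leg (always in the body) at y = +16 mm of the lock. Shut, the toe end is at x = 26 mm, inside the body, whose end face is at x = 31 mm; the crown's inside is at x = 61 mm, its outside at x = 69 mm.
- shackle (a joint): Travel of the shackle out of the lock's body along the lock's x, m: at most about 0.001 locked, about 0.005 once sprung loose in the notch, 0.021 fully open. Loose, it takes up to 5 N to move it out, 3 N or more to move it in, stays where it is left and does not swivel. Fully open, a 16 mm gap lies between toe end and body; with the staple in that gap the level lock lifts straight off.
- wrench: Steel spanner 180 mm long lying on the chest's lid; a bystander. Origin: centre of its underside.
- spray: White spray can 52 mm across and 150 mm tall standing on the chest's lid; a bystander. Origin: centre of its underside.
- socket: Steel wrench socket 30 mm across and 36 mm tall standing on the deck left of the lock; a bystander. Origin: centre of its underside.
Not all that is in view belongs to the job. There is more than one size of the lock; the one meant has the size given above.

How it is judged (in metres and radians):
On the way, in this order (a step that is already met when the one before it is completed fails the run):
1. the dial has found the notch: the shackle has sprung loose (out by more than 2.5 mm) (value of joint shackle above 0.0025 m), for 0.2 s.
2. the shackle has been pulled open (out by more than 17 mm) (value of joint shackle above 0.017 m), for 0.1 s.
At the end, for the whole second after the job is handed in: Shackle more than 17 mm out; padlock's underside more than 75 mm above the chest's top, dial up within 25 degrees, touching no part of the chest, gripped by the fingers (over 2 N), still (under 30 mm/s); spanner, can and socket moved less than 30 mm (value of joint shackle above 0.017 m and z of lock in the frame of chest above 0.195 m and angle between lock's own z axis and vertical below 0.45 rad and contact force between the fingers and lock above 2 N and contact force between lock and chest below 0.1 N and linear speed of lock below 0.03 m/s); the arm keeps its last pose, push and grip.
It fails at once if the spanner was disturbed (distance of wrench from where it was at the start of the episode above 0.03 m).
It fails at once if the spray can was disturbed (distance of spray from where it was at the start of the episode above 0.03 m).
It fails at once if the socket was disturbed (distance of socket from where it was at the start of the episode above 0.03 m).
It also fails if it takes over 64 s, if anything falls off the work surface, if the arm or the gripper's body presses on something with over 40 N, if the wrist force passes 120 N, or if a joint passes its speed limit or range.

## Robot

A 6-joint arm with a two-finger parallel gripper is mounted at the origin on the work surface. World frame = base frame: x ahead of the robot, y to its left, z up, the work surface at z = 0. Lengths are in mm, angles in degrees, forces in N, time in s.
With the tool pointing down it reaches from about 350 to 850 mm from the base axis. Payload 8.1 kg.
Tool frame: the origin (TCP) lies at the very end of the fingers, on their centre line; the grasp point (between the pads) lies 19 mm behind it; z points along the fingers, y is the direction in which the jaws open and shut (so a half turn about z gives the same grasp; the last joint's range is limited). The gripper opens to 85 mm and grips with 20 to 120 N. Pads are 22 mm wide; open, the fingers measure 114 mm over their backs; the gripper's body (76 mm by 85 mm) begins 54 mm behind the grasp point. The pads swing forward as they close: fully open they stand 13 mm farther back than shut.
Start: joints at [66.956, 7.471, 85.268, -0, 87.261, -4.893], TCP at [186.895, 570.154, 231.292] pointing down, gripper open.
Joint ranges: [-169.43, 169.43], [-51.17, 129.36], [1.28, 143.12], [-76.62, 256.62], [0, 156.53], [-152.29, 152.29]. Speed limits (degrees/s): [136.94, 136.94, 159.86, 180, 180, 180].

## Interface

Orientations are given as [roll, pitch, yaw] about the fixed x, y, z axes, in that order (R = Rz(yaw) Ry(pitch) Rx(roll)).
In Python, from bench import sensors, viewer, job gives the robot as it stands.
- The arm moves only by the shell command python3 -m pendant 'ROWS' [FORCE]. ROWS is JSON, one flat list of numbers, 5 for each row, row after row: the shift along the world's x, y, z in mm, then the turn about the world's z in rad, then the finger opening in mm, from 0 to 85.4. In form: [x, y, z, twist, hand, x, y, z, twist, hand, ...]. A call has 1 to 12 rows; each row shifts and turns the pose as measured when the row begins; what a row does not reach is not made up. A row lasts 1/12 s, in which the tool goes at most 41.7 mm and 7.16 degrees, less where a joint would pass 70% of its speed; a pose out of reach is approached as far as the arm can. A call with a gripper value outside its range is refused whole. The fingers move at their own pace and stop on an object; FORCE is the grip in N (left out, the last holds). Time passes only in rows, so rows that do not move let the fingers close. It gives the time, the measured TCP pose, the force and the opening at its end, in the units of the state.
- sensors.sense(): the state, without advancing time (a new reading comes with each control period).
- viewer.snapshot(name): name is "scene" or "top" or "wrist"; returns a dict with "frame" (384x512x3 uint8, blue, green, red), "z_map" (384x512 float32, mm along the optical axis (not along the pixel's ray), 0 where there is no reading), "fx", "fy", "cx", "cy" (pixels), "k1" (the pictures are not rectified: a ray, as slopes to the right and down, at radius r is drawn at 1 + k1 r^2 times it, then the intrinsics apply), "view" (4x4, takes a point from world to camera coordinates). Camera axes: x right, y down, z forward; pixel columns grow to the right and rows downward; lengths in mm; the calibration is good to about 2 mm. A picture is of the moment at which its call begins.
- job.hand_in(): hands the job in, once; it reports no verdict.
The state is a dict: "time": time; "joint_pos": joint angles; "qd": joint speeds; "joint_efforts": joint torques, N m; "tool_pos": TCP position; "tcp_rot": TCP orientation; "ft_force": force on the tool from outside, world axes, zero at the start; "wrist_torque": the same for the moment, N m; "finger_gap": finger opening in mm.
Only numpy, scipy, OpenCV 4.12 (cv2) and the standard library are available. Lean on these libraries where they do the work, as an engineer would, in place of code of your own. Each camera call takes 0.05 s, during which the arm holds its last target.

## Working session

There is one attempt and no reset: what is moved stays moved. The work goes in short steps, Python scripts to look and compute and a shell command to move; the robot and the scene stay as the last step left them, time stands still between calls to the robot, and variables do not carry over. Pictures are saved under pics/ and viewed, and the job is handed in when it is done.

```bash
ls; mkdir -p pics
python3 - <<'E'
from bench import sensors, viewer
import cv2,numpy as np
s=sensors.sense(); print({k:np.round(v,2).tolist() for k,v in s.items()})
for n in ["scene","top","wrist"]:
    d=viewer.snapshot(n); cv2.imwrite(f"pics/{n}0.png",d["frame"]); print(n,d["fx"],d["fy"],d["cx"],d["cy"],d["k1"],np.round(d["view"],3).tolist())
    np.savez(f"pics/{n}0.npz",**d)
E
```

```text
pics
{'time': 0.0, 'joint_pos': [66.96, 7.52, 85.33, 0.0, 87.26, -4.89], 'qd': [0.01, -0.09, 0.13, -0.09, -0.04, -0.03], 'joint_efforts': [-0.0, -56.94, -50.06, -0.0, 0.01, -0.0], 'tool_pos': [186.68, 569.64, 230.22], 'tcp_rot': [-179.89, -0.01, 161.85], 'ft_force': [0.11, -0.06, -0.8], 'wrist_torque': [-0.05, 0.06, 0.01], 'finger_gap': 85.69}
scene 400.3484625098581 400.3484625098581 256.3157569167939 191.9394616200453 -0.03919526031221587 [[0.603, 0.798, 0.006, -380.501], [0.618, -0.462, -0.637, -236.854], [-0.505, 0.387, -0.771, 1113.135], [0.0, 0.0, 0.0, 1.0]]
top 364.27650574524483 364.27650574524483 259.14047032279274 191.11300662627335 -0.05462655093106073 [[-0.003, -0.999, 0.032, 26.514], [-0.997, 0.0, -0.083, 565.659], [0.083, -0.032, -0.996, 909.499], [0.0, 0.0, 0.0, 1.0]]
wrist 289.45753268330935 289.45753268330935 253.7530633552085 190.51241582252308 -0.03343373078309214 [[0.311, 0.951, -0.002, -598.654], [0.915, -0.298, 0.273, -36.396], [0.259, -0.086, -0.962, 377.841], [0.0, 0.0, 0.0, 1.0]]
```

View pics/scene0.png

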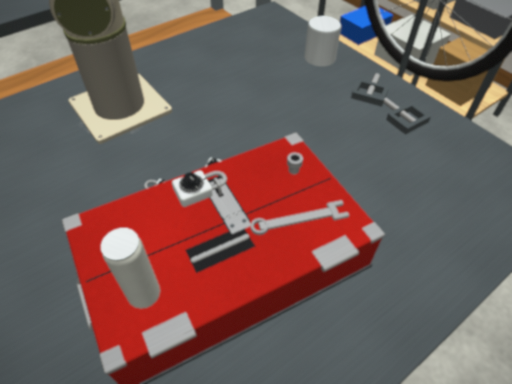

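View pics/top0.png

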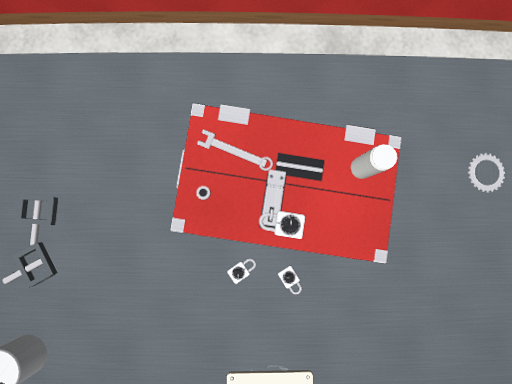

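View pics/wrist0.png

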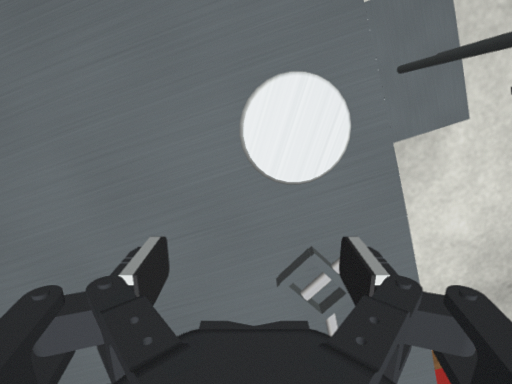

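The top view shows three padlocks: one on the chest deck at (290,225), hooked to the staple, and two smaller ones on the table at (238,272) and (289,277). The one on the deck should be the target. I'll confirm that with its measured size and an enlarged crop.

```bash
cat > h.py <<'E'
import numpy as np,cv2
from bench import sensors, viewer
def snap(n,tag=None):
    d=viewer.snapshot(n)
    if tag: cv2.imwrite(f"pics/{tag}.png",d["frame"])
    return d
def K(d): return np.array([[d["fx"],0,d["cx"]],[0,d["fy"],d["cy"]],[0,0,1]])
def ray(d,uv):
    p=cv2.undistortPoints(np.array(uv,float).reshape(-1,1,2),K(d),np.array([float(d["k1"]),0,0,0]))[:,0]
    return np.c_[p,np.ones(len(p))]
def inv(d): return np.linalg.inv(d["view"])
def deproj(d,uv):
    uv=np.array(uv,float).reshape(-1,2); z=np.array([d["z_map"][int(round(v)),int(round(u))] for u,v in uv])
    c=ray(d,uv)*z[:,None]; M=inv(d); return c@M[:3,:3].T+M[:3,3]
def onz(d,uv,h):
    r=ray(d,uv); M=inv(d); w=r@M[:3,:3].T; o=M[:3,3]; t=(h-o[2])/w[:,2]; return o+t[:,None]*w
def proj(d,P):
    P=np.atleast_2d(P); c=P@d["view"][:3,:3].T+d["view"][:3,3]
    q,_=cv2.projectPoints(c.reshape(-1,1,3),np.zeros(3),np.zeros(3),K(d),np.array([float(d["k1"]),0,0,0])); return q[:,0]
def cloud(d):
    v,u=np.nonzero(d["z_map"]>0); c=ray(d,np.c_[u,v])*d["z_map"][v,u][:,None]; M=inv(d)
    return np.c_[c@M[:3,:3].T+M[:3,3],u,v]
def crop(img,x0,y0,x1,y1,k,name): cv2.imwrite(f"pics/{name}.png",cv2.resize(img[y0:y1,x0:x1],None,fx=k,fy=k,interpolation=cv2.INTER_CUBIC))
E
python3 - <<'E'
from h import *
d=dict(np.load('pics/top0.npz')); 
crop(d["frame"],220,160,330,300,4,'topcrop')
print(np.round(deproj(d,[(290,225),(290,236),(203,192),(240,220),(340,220),(238,272),(289,277),(172,232),(386,262),(192,104),(401,137)]),1))
c=cloud(d)
for (a,b,e,f) in [(275,212,306,239),(226,262,250,284),(279,267,300,287)]:
    m=(c[:,3]>=a)&(c[:,3]<=e)&(c[:,4]>=b)&(c[:,4]<=f); base=np.percentile(c[m,2],3)
    lo=(120 if a==275 else 0)
    q=c[m&(c[:,2]>lo+18)][:,:3]; print(base,len(q), q.min(0) if len(q) else'',q.max(0) if len(q) else '')
    if len(q): print(cv2.minAreaRect(q[:,:2].astype(np.float32)))
E
```

```text
[[ 4.803e+02 -3.630e+01  1.652e+02]
 [ 4.559e+02 -3.840e+01  1.450e+02]
 [ 5.525e+02  1.525e+02  1.576e+02]
 [ 4.916e+02  7.250e+01  1.195e+02]
 [ 4.908e+02 -1.565e+02  1.230e+02]
 [ 3.627e+02  7.920e+01  3.210e+01]
 [ 3.494e+02 -4.810e+01  3.280e+01]
 [ 4.614e+02  2.510e+02 -2.000e-01]
 [ 3.940e+02 -2.621e+02  1.225e+02]
 [ 7.619e+02  1.851e+02  1.206e+02]
 [ 7.152e+02 -3.614e+02  1.000e-01]]
118.72409214476495 676 [451.2490316  -72.85650823 138.01026585] [509.03718868  -5.34328017 169.95703795]
((480.8077697753906, -36.56773376464844), (67.2384262084961, 53.870872497558594), 81.23273468017578)
-2.1734888041007205 229 [335.79439256  51.74478927  18.01516281] [385.87286271 104.73437011  38.82684027]
((360.8008728027344, 78.61056518554688), (38.50739669799805, 44.119056701660156), 35.61703872680664)
-1.8994573422665326 228 [322.18622781 -72.72230976  18.03534101] [372.72085241 -24.13967021  36.69962439]
((348.73504638671875, -49.40691375732422), (43.533843994140625, 39.15265655517578), 30.885053634643555)
```

View pics/topcrop.png

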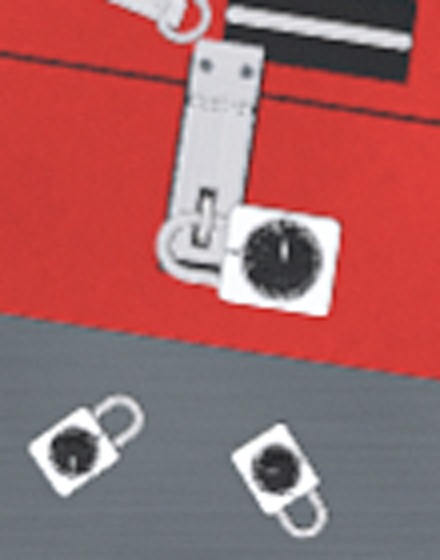

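The deck lock at (290,225) measures about 62 x 54 mm with its knob at z≈166. The two on the table are about 44 x 39 mm, so the deck lock is the target. I'll bring the wrist camera over it.

```bash
python3 -m pendant '[13,-30,4,0.016,85, 13,-30,4,0.016,85, 13,-30,4,0.016,85, 13,-30,4,0.016,85, 13,-30,4,0.016,85, 13,-30,4,0.016,85, 13,-30,4,0.016,85, 13,-30,4,0.016,85, 13,-30,4,0.016,85, 13,-30,4,0.016,85, 13,-30,4,0.016,85, 13,-30,4,0.016,85]' 20
python3 -m pendant '[13,-30,4,0.016,85, 13,-30,4,0.016,85, 13,-30,4,0.016,85, 13,-30,4,0.016,85, 13,-30,4,0.016,85, 13,-30,4,0.016,85, 13,-30,4,0.016,85, 13,-30,4,0.016,85, 0,0,0,0,85]'
```

```text
time: 1.15
tool_pos: [340.4, 195.8, 272.1]
tcp_rot: [-179.4, -0.2, 174.0]
ft_force: [1.2, 0.8, 0.6]
finger_gap: 85.3
time: 1.9
tool_pos: [446.7, -62.4, 305.2]
tcp_rot: [-179.3, -0.1, -178.5]
ft_force: [0.2, -0.1, -0.3]
finger_gap: 85.3
```

Run:
```python
from h import *
d=snap("wrist","w1"); np.savez("pics/w1.npz",**d)
c=cloud(d)
# stapel/lock area
for lo,hi,n in [(118-6,118+6,'deck'),(140,150.,'bodytop'),(160,175,'knob')]:
    m=(c[:,2]>lo)&(c[:,2]<hi)&(abs(c[:,0]-480)<45)&(abs(c[:,1]+36)<45); q=c[m]
    print(n,len(q),np.round(q[:,:3].mean(0),1),np.round(np.median(q[:,2]),1),np.round(cv2.minAreaRect(q[:,:2].astype(np.float32))[0],1),cv2.minAreaRect(q[:,:2].astype(np.float32))[1:])
print(sensors.sense())
```

```text
deck 2552 [466.7 -37.8 119.7] 119.7 [480. -36.] ((89.94317626953125, 89.98016357421875), 0.055107731372117996)
bodytop 1910 [479.4 -37.9 146.2] 145.9 [483.4 -31.4] ((79.25502014160156, 54.13847351074219), 79.36756134033203)
knob 423 [481.3 -39.7 165.4] 165.6 [481.7 -39.2] ((23.387521743774414, 23.842700958251953), 3.4718799591064453)
{'time': 1.95, 'joint_pos': array([ -13.7296831 ,  -17.20451202,  100.96117829,   -0.65704357,
         96.25465519, -105.26029257]), 'qd': array([ 3.44951307, -1.66203153,  2.01601013,  1.1681945 ,  0.96967263,
        3.29351484]), 'joint_efforts': array([ -1.23176962, -34.70846057, -51.57375097,  -0.34168032,
        -0.27292111,  -0.7840573 ]), 'tool_pos': array([445.94480706, -60.52910293, 304.85662981]), 'tcp_rot': array([-179.37275384,   -0.18243633, -178.54190874]), 'ft_force': array([-0.56213976,  0.01045784, -0.57543843]), 'wrist_torque': array([-0.00820894,  0.02909011,  0.00183659]), 'finger_gap': 85.15551815914526}
```

View pics/w1.png

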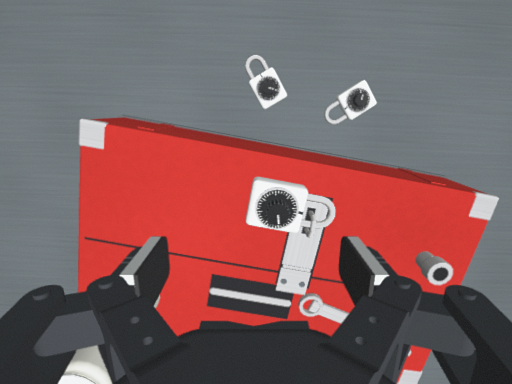

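The wrist view shows the lock at (277,206) with its shackle through the staple at (318,212), the socket at (435,268) and the spanner at (320,308). I'll move in above the knob and measure again.

```bash
python3 -m pendant '[9,5.5,-20,0,85, 9,5.5,-20,0,85, 9,5.5,-20,0,85, 9,5.5,-20,0,85, 0,0,0,0,50, 0,0,0,0,50, 0,0,0,0,50, 0,0,0,0,50]'
python3 - <<'E'
from h import *
for n in ("wrist","top"):
    d=snap(n,n[0]+"2"); 
    c=cloud(d)
    for lo,hi,nm in [(115,125,'deck'),(140,148.,'bodytop'),(161,172,'knob')]:
        m=(c[:,2]>lo)&(c[:,2]<hi)&(abs(c[:,0]-480)<40)&(abs(c[:,1]+36)<40); q=c[m]
        if len(q)>5: print(n,nm,len(q),np.round(np.median(q[:,2]),1),cv2.minAreaRect(q[:,:2].astype(np.float32)))
print(sensors.sense()['tool_pos'])
E
```

```text
time: 2.62
tool_pos: [480.8, -34.6, 223.3]
tcp_rot: [-179.5, -0.2, -178.6]
ft_force: [-0.1, 0.3, -0.4]
finger_gap: 50.0
wrist deck 2691 119.7 ((480.01763916015625, -35.99809265136719), (79.97747039794922, 79.96893310546875), 89.96218872070312)
wrist bodytop 2626 145.3 ((484.03802490234375, -31.51961898803711), (78.26605224609375, 55.233123779296875), 80.49903106689453)
wrist knob 831 165.5 ((482.0057373046875, -39.45794677734375), (24.485198974609375, 24.053293228149414), 88.91232299804688)
[481.21107013 -34.84967623 223.68893203]
```

View pics/w2.png

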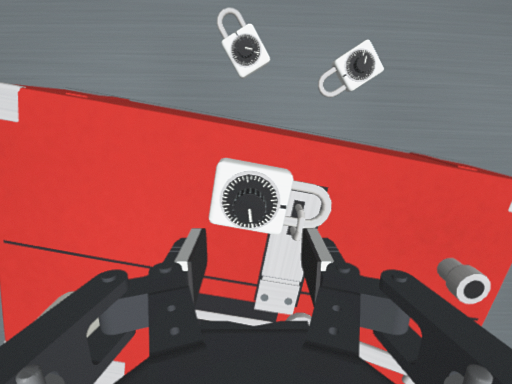

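```bash
python3 -m pendant '[0.5,-4.6,-10,0,42, 0,0,-20,0,42, 0,0,-20,0,42, 0,0,-14,0,42, 0,0,-4,0,42, 0,0,0,0,42, 0,0,0,0,42]'
python3 - <<'E'
from h import *
snap("wrist","w3");d=snap("scene","s3");crop(d["frame"],130,130,290,250,5,"s3c")
E
```

```text
time: 3.3
tool_pos: [483.9, -42.9, 157.1]
tcp_rot: [-179.3, 0.5, -178.8]
ft_force: [0.2, 0.8, 0.1]
finger_gap: 41.5
```

View pics/w3.png

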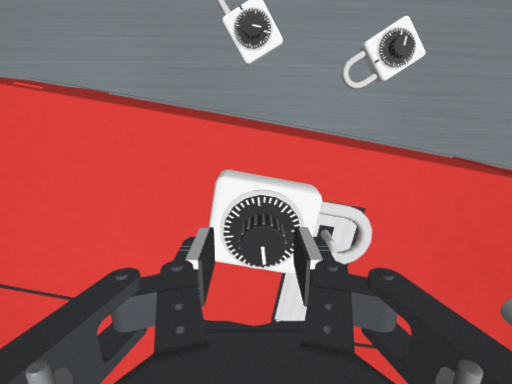

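View pics/s3c.png

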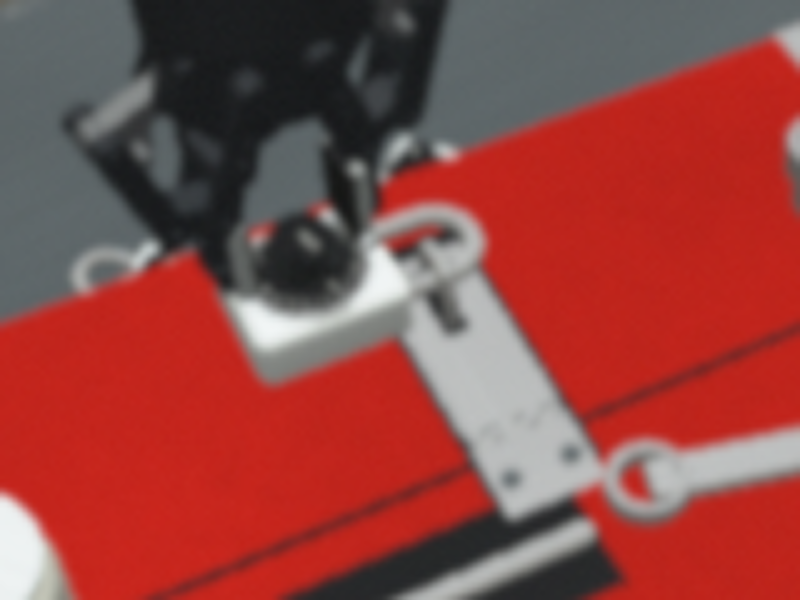

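```bash
python3 -m pendant '[-2,3.2,-3,0,42, 0,0,-1.5,0,42, 0,0,0,0,42, 0,0,0,0,22, 0,0,0,0,18, 0,0,0,0,18, 0,0,0,0,18, 0,0,0,0,18]' 35; python3 -c "
from bench import sensors;s=sensors.sense();print(s['wrist_torque'],s['ft_force'],s['joint_pos'])"
```

```text
time: 4.07
tool_pos: [484.4, -39.5, 156.4]
tcp_rot: [-179.2, 0.9, -178.7]
ft_force: [-0.2, 0.8, 0.3]
finger_gap: 22.0
[0.01080382 0.052293   0.04287363] [-0.17860053  0.84547839  0.32866504] [ -10.24566494   -8.65264709  109.20403383   -0.63162413   78.43864996
 -101.38333093]
```

```bash
python3 -m pendant '[0,0,0,0,18, 0,0,0,0,18]'
python3 - <<'E'
from h import *
snap("wrist","w4");d=snap("scene","s4");crop(d["frame"],130,130,290,250,5,"s4c")
E
```

```text
time: 4.23
tool_pos: [484.4, -39.5, 156.4]
tcp_rot: [-179.2, 0.9, -178.7]
ft_force: [0.2, -0.3, -0.9]
finger_gap: 22.3
```

View pics/w4.png

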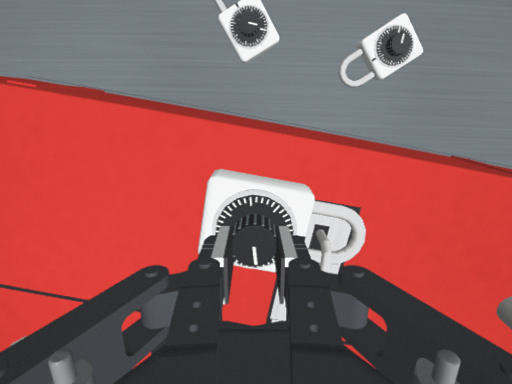

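View pics/s4c.png

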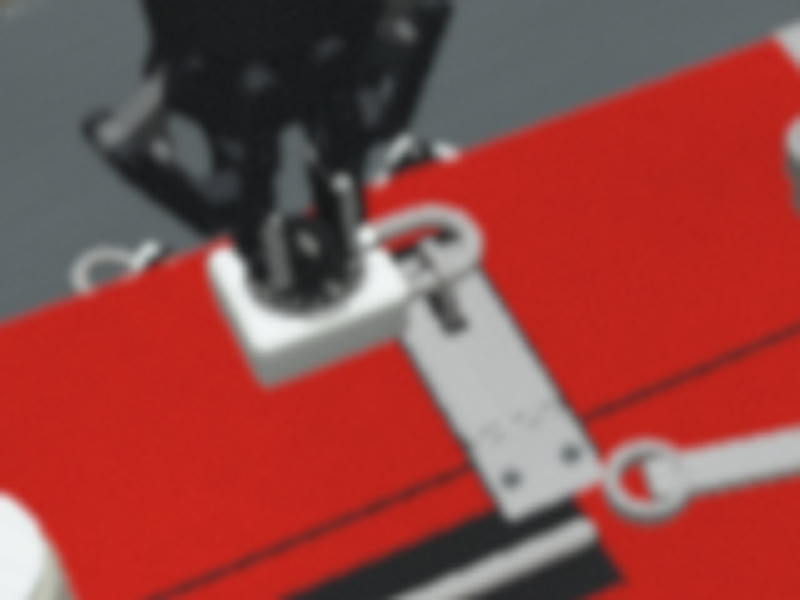

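```bash
python3 -m pendant '[0,0,0,-0.09,18, 0,0,0,-0.09,18, 0,0,0,-0.09,18, 0,0,0,-0.09,18, 0,0,0,0,18]' 60
python3 - <<'E'
from h import *
s=sensors.sense();print(s['wrist_torque'],s['ft_force'])
snap("wrist","w5");d=snap("scene");crop(d["frame"],130,130,290,250,5,"s5c")
E
```

```text
time: 4.75
tool_pos: [484.1, -39.9, 156.5]
tcp_rot: [-179.1, 0.8, 159.7]
ft_force: [-0.2, 1.1, -0.2]
finger_gap: 20.9
[ 0.01044059  0.00738752 -0.01972782] [-0.17594703  1.12860228 -0.19450745]
```

View pics/w5.png

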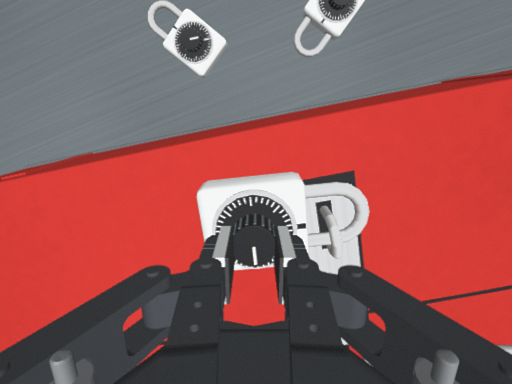

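View pics/s5c.png

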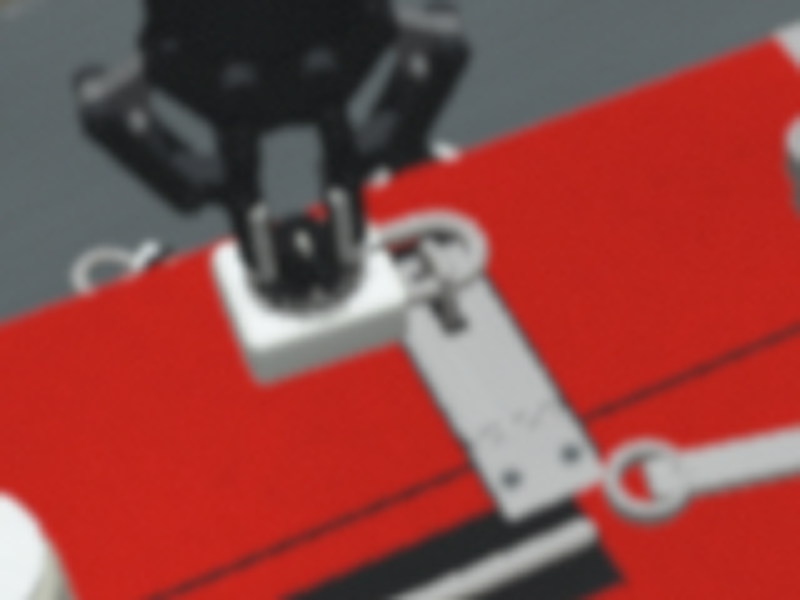

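The knob turns with the fingers: its pointer stays in line with the gripper at (255,255), and the body has only turned a few degrees in its play. I'll keep turning.

```bash
cat > look.py <<'E'
import sys
from h import *
s=sensors.sense();print('tq',np.round(s['wrist_torque'],3),'F',np.round(s['ft_force'],1),'yaw',s['tcp_rot'][2],'j6',s['joint_pos'][5])
d=snap("wrist"); crop(d["frame"],160,130,400,310,2,sys.argv[1])
E
python3 -m pendant '[0,0,0,-0.09,18, 0,0,0,-0.09,18, 0,0,0,-0.09,18,0,0,0,0,18]'; python3 look.py w6
```

```text
time: 5.18
tool_pos: [484.0, -40.3, 156.5]
tcp_rot: [-179.1, 0.9, 144.8]
ft_force: [0.3, 0.1, 0.4]
finger_gap: 20.8
tq [ 0.085 -0.009  0.022] F [0.3 0.1 0.4] yaw 144.81946117325867 j6 -64.5197267581187
```

View pics/w6.png

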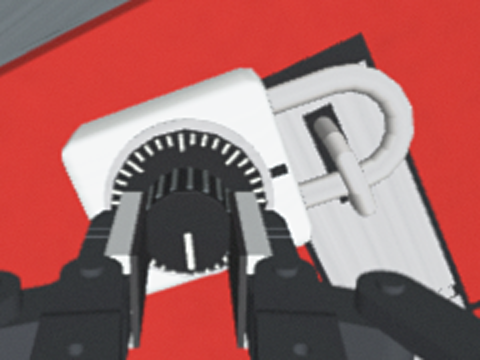

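```bash
python3 -m pendant '[0,0,0,-0.09,18, 0,0,0,-0.09,18, 0,0,0,-0.09,18,0,0,0,0,18]'; python3 look.py w7;  python3 -m pendant '[0,0,0,-0.09,18, 0,0,0,-0.09,18,0,0,0,0,18]'; python3 look.py w8
```

```text
time: 5.57
tool_pos: [483.8, -40.6, 156.5]
tcp_rot: [-179.1, 0.8, 130.2]
ft_force: [0.6, 0.1, -1.0]
finger_gap: 20.9
tq [ 0.021 -0.233  0.013] F [ 0.6  0.1 -1. ] yaw 130.23556890452036 j6 -49.896760818238285
time: 5.87
tool_pos: [483.7, -40.8, 156.5]
tcp_rot: [-179.1, 0.9, 120.9]
ft_force: [-0.2, 0.5, 0.4]
finger_gap: 20.8
tq [ 0.022 -0.019 -0.003] F [-0.2  0.5  0.4] yaw 120.90714248708557 j6 -40.58824621650758
```

View pics/w7.png

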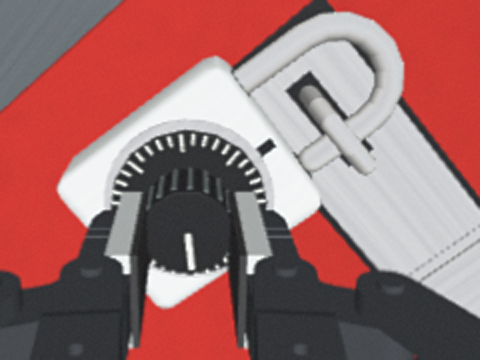

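View pics/w8.png

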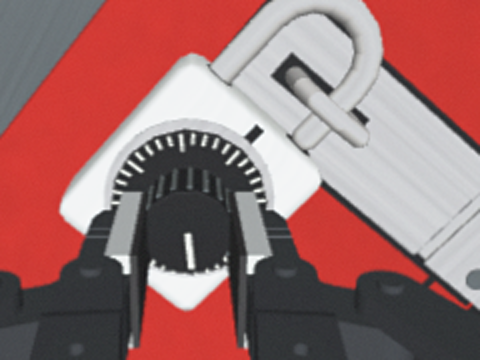

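```bash
cat > meas.py <<'E'
import sys
from h import *
def meas(d,verb=True):
    c=cloud(d); P=c[:,:3]
    near=(np.hypot(P[:,0]-482,P[:,1]+30)<110)
    b=P[near&(P[:,2]>142.5)&(P[:,2]<148.5)]
    # body outline: largest component by density
    pix=c[near&(P[:,2]>142.5)&(P[:,2]<148.5)][:,3:].astype(int)
    im=np.zeros((384,512),np.uint8); im[pix[:,1],pix[:,0]]=1
    n,lab,st,_=cv2.connectedComponentsWithStats(im); k=1+np.argmax(st[1:,4]); b=b[lab[pix[:,1],pix[:,0]]==k]
    r=cv2.minAreaRect(b[:,:2].astype(np.float32))
    s=P[near&(P[:,2]>131)&(P[:,2]<140)&(P[:,1]>-15)]
    return b,r,s
if __name__=="__main__":
    d=snap("wrist"); np.savez("pics/"+sys.argv[1]+".npz",**d)
    b,r,s=meas(d); print(r)
    for a in (75,79,82,86,90):
        e=np.array([np.cos(np.radians(a)),np.sin(np.radians(a))])
        print(a,"body end",np.percentile(b[:,:2]@e,99.5),"crown",np.percentile(s[:,:2]@e,99.5),"diff",np.percentile(s[:,:2]@e,99.5)-np.percentile(b[:,:2]@e,99.5))
E
python3 meas.py m1
python3 - <<'E'
from meas import *
import numpy as np
d=dict(np.load('pics/w1.npz'));b,r,s=meas(d);print(r)
for a in (75,79,82,86):
        e=np.array([np.cos(np.radians(a)),np.sin(np.radians(a))])
        print(a,np.percentile(b[:,:2]@e,99.5),np.percentile(s[:,:2]@e,99.5))
E
```

```text
((482.5833740234375, -39.09905242919922), (60.47266387939453, 52.53499984741211), 79.25806427001953)
75 body end 117.71570470661906 crown 158.83347671559366 diff 41.1177720089746
79 body end 83.4425263190434 crown 125.53345982567173 diff 42.09093350662833
82 body end 58.533222147133806 crown 100.2903686452318 diff 41.75714649809799
86 body end 25.863154049751984 crown 66.1493244755607 diff 40.28617042580872
90 body end -6.806133878622701 crown 31.856602124067976 diff 38.66273600269068
((482.1547546386719, -39.59868240356445), (60.93004608154297, 53.10543441772461), 80.81749725341797)
75 117.5269151649406 154.41727337310112
79 83.44293822835661 121.30653637067374
82 58.11335301749554 96.42323961957939
86 24.923832552384617 62.64666344366155
```

The distance from body face to crown has grown from 38 mm to 42 mm, which suggests the shackle has sprung at the second click. I'll turn slightly further to confirm the dial is caught.

```bash
python3 -m pendant '[0,0,0,-0.09,18, 0,0,0,-0.09,18,0,0,0,0,18]'; python3 look.py w9; python3 meas.py m2
```

```text
time: 6.22
tool_pos: [483.6, -40.7, 156.5]
tcp_rot: [-179.1, 0.8, 111.4]
ft_force: [-0.9, 0.6, -0.2]
finger_gap: 20.9
tq [-0.018 -0.001 -0.037] F [-0.9  0.6 -0.2] yaw 111.44136002573478 j6 -31.166772075085554
((482.68621826171875, -38.90393829345703), (60.60725402832031, 52.67890930175781), 75.79295349121094)
75 body end 117.1509586835797 crown 159.36301155887136 diff 42.21205287529166
79 body end 84.3265639446477 crown 125.86280993138425 diff 41.536245986736546
82 body end 59.89315613433936 crown 100.39741663517569 diff 40.50426050083633
86 body end 27.305120355372225 crown 66.1329072432904 diff 38.82778688791818
90 body end -5.47152484317068 crown 31.52068859695844 diff 36.99221344012912
```

View pics/w9.png

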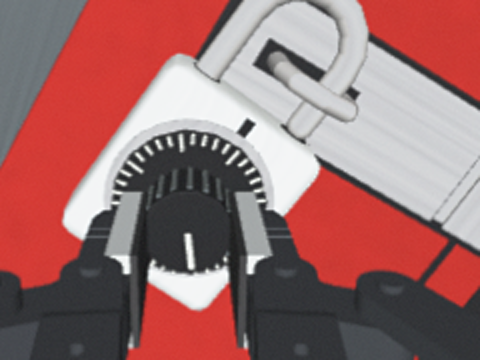

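The extra turn only swung the body from 79° to 76°, and the shackle stayed out at 42 mm, so the dial is caught in the notch. I'll release the knob, rise, and line up to grip the body's sides.

```bash
python3 -m pendant '[0,0,0,0.04,18, 0,0,0,0,50, 0,0,0,0,50, 0,0,15,0,60, 0,0,20,0,84, 0,0,10,-0.1,84, 0,0,0,-0.12,84, 0,0,0,-0.12,84, 0,0,0,-0.12,84, 0,0,0,-0.08,84, 0,0,0,0,84, 0,0,0,0,84]'; python3 meas.py m3
python3 - <<'E'
from h import *
snap("wrist","w10"); print(sensors.sense()['joint_pos'])
E
```

```text
time: 7.32
tool_pos: [484.1, -40.2, 204.3]
tcp_rot: [-179.2, 0.7, 83.3]
ft_force: [-0.3, -0.8, 0.4]
finger_gap: 84.3
((483.0130615234375, -39.227561950683594), (60.72657775878906, 52.79118728637695), 75.91739654541016)
75 body end 117.00561637664178 crown 159.27625766135074 diff 42.27064128470896
79 body end 83.92748632429137 crown 125.7574958723896 diff 41.83000954809823
82 body end 59.29142725740959 crown 100.38556246838745 diff 41.09413521097786
86 body end 26.56043770217374 crown 66.01956367025197 diff 39.459125968078226
90 body end -6.227985559849038 crown 31.418089041715092 diff 37.64607460156413
[-10.23435467  -8.87489497 104.32406666  -0.75141321  85.27778976
  -3.43920353]
```

View pics/w10.png

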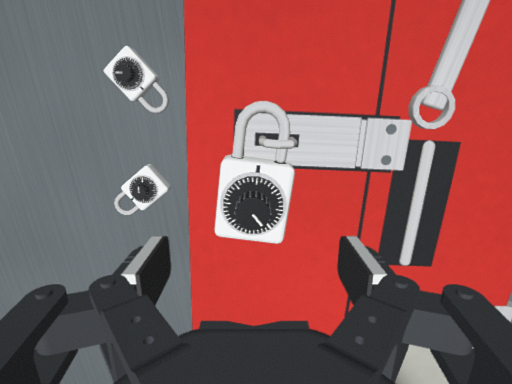

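```bash
python3 -m pendant '[-1,1,-20,-0.12,84, 0,0,-20,0,84, 0,0,-20,0,84, 0,0,-12,0,84, 0,0,-4,0,84, 0,0,0,0,84, 0,0,0,0,84]' 60; python3 look.py w11
```

```text
time: 8.0
tool_pos: [483.6, -39.1, 126.8]
tcp_rot: [-179.4, 0.7, 77.0]
ft_force: [0.2, -0.3, 0.6]
finger_gap: 84.0
tq [0.052 0.023 0.001] F [ 0.2 -0.3  0.6] yaw 76.9899557262332 j6 2.9887548054592994
```

View pics/w11.png

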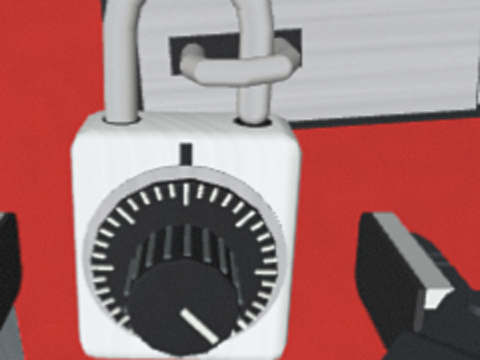

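```bash
python3 -m pendant '[0,0,-4,0,84, 0,0,0,0,50, 0,0,0,0,48, 0,0,0,0,48, 0,0,0,0,48, 0,0,0,0,48, 0,0,0,0,48]' 60; python3 look.py w12; python3 meas.py m4
```

```text
time: 8.63
tool_pos: [484.6, -39.3, 126.1]
tcp_rot: [-179.6, 0.7, 77.1]
ft_force: [-0.4, 0.5, -1.3]
finger_gap: 52.5
tq [ 0.01   0.081 -0.028] F [-0.4  0.5 -1.3] yaw 77.08891568757393 j6 2.9053450225556383
((485.24786376953125, -39.648075103759766), (61.2104377746582, 65.97907257080078), 77.95919799804688)
75 body end 117.83380642304716 crown 160.00575457018866 diff 42.17194814714149
79 body end 83.76879555590264 crown 126.49001121910482 diff 42.72121566320217
82 body end 59.0314655632358 crown 100.88662780467837 diff 41.85516224144257
86 body end 26.120080781492803 crown 66.58696566512677 diff 40.466884883633966
90 body end -6.743407755660996 crown 32.04323408167912 diff 38.78664183734011
```

View pics/w12.png

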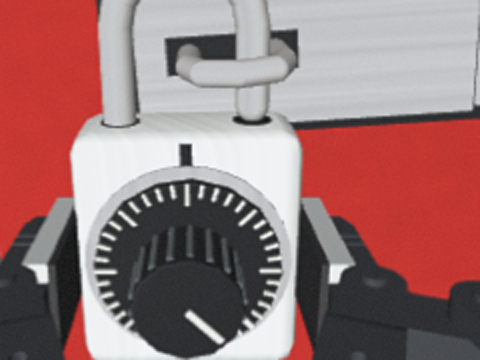

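Run:
```python
from h import *
d=dict(np.load('pics/m3.npz')); c=cloud(d);P=c[:,:3]
a=np.radians(75.9); ex=np.array([np.cos(a),np.sin(a)]); ey=np.array([-ex[1],ex[0]]); o=np.array([483,-39.2])
L=np.c_[(P[:,:2]-o)@ex,(P[:,:2]-o)@ey,P[:,2]-120]
m=(L[:,0]>33)&(L[:,0]<62)&(abs(L[:,1])<40)&(L[:,2]>24)&(L[:,2]<33)
q=L[m];print(len(q),q.min(0),q.max(0),np.median(q,0)); print(cv2.minAreaRect(q[:,:2].astype(np.float32)))
qw=P[m]; print("world",cv2.minAreaRect(qw[:,:2].astype(np.float32)))
```

```text
266 [ 42.04736257 -22.72722138  24.20951336] [49.0278702  -1.30229603 31.00007558] [ 45.83767166 -11.6858319   27.10607064]
((45.5357551574707, -12.157793045043945), (5.8286614418029785, 21.469158172607422), 4.85750675201416)
world ((505.88470458984375, 2.002037286758423), (5.828660488128662, 21.469160079956055), 80.75751495361328)
```

The staple sits 45.5 mm along the lock's x, at a chest yaw of about -9.2°. I'll lift the lock slightly, square it to 80.8°, then pull along its -x.

```bash
python3 -m pendant '[0,0,2,0.06,48, 0,0,0,0,48, -0.8,-5,0,0,48, -0.8,-5,0,0,48, -0.8,-5,0,0,48, 0,0,0,0,48]'; python3 look.py w13; python3 meas.py m5
```

```text
time: 9.23
tool_pos: [481.5, -55.7, 126.7]
tcp_rot: [-179.5, 0.7, 80.4]
ft_force: [0.1, -1.0, -3.3]
finger_gap: 52.7
tq [-0.064 -0.028  0.003] F [ 0.1 -1.  -3.3] yaw 80.38270130795726 j6 -2.309764162078884
((482.226318359375, -55.784114837646484), (61.359535217285156, 65.89497375488281), 81.75360107421875)
75 body end 102.46074241932101 crown 143.4251735373993 diff 40.964431118078295
79 body end 67.72988252251146 crown 110.08163039140865 diff 42.35174786889719
82 body end 42.0421452242843 crown 84.75842324792893 diff 42.716278023644634
86 body end 9.028456578480563 crown 50.700746452720615 diff 41.67228987424005
90 body end -23.54807448255494 crown 16.604985797606574 diff 40.15306028016151
```

View pics/w13.png

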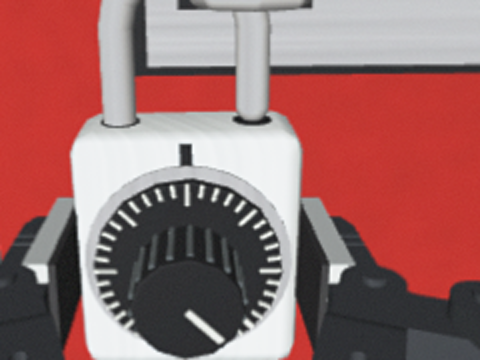

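```bash
python3 -m pendant '[-0.5,-3.3,0,0,48, -0.5,-3.3,0,0,48, -0.5,-3.3,0,0,48, 0,0,0,0,48]'; python3 -m pendant '[-0.3,-2,0,0,48, -0.3,-2,0,0,48, 0,0,0,0,48]'; python3 look.py w14; python3 meas.py m6
```

```text
time: 9.67
tool_pos: [480.2, -64.1, 126.5]
tcp_rot: [-179.5, 0.5, 80.4]
ft_force: [0.4, 0.6, -4.3]
finger_gap: 52.6
time: 9.92
tool_pos: [479.7, -67.9, 126.5]
tcp_rot: [-179.5, 0.4, 80.4]
ft_force: [0.3, 2.1, -4.5]
finger_gap: 52.6
tq [ 0.366 -0.175 -0.032] F [ 0.3  2.1 -4.5] yaw 80.39763123866302 j6 -4.046123672737306
((481.3538818359375, -68.13531494140625), (61.340553283691406, 67.66332244873047), 82.20179748535156)
75 body end 89.92328809776022 crown 142.1599019819566 diff 52.23661388419639
79 body end 55.17581211169501 crown 108.82465608817554 diff 53.648843976480535
82 body end 29.382035544575327 crown 83.4995980489053 diff 54.11756250432997
86 body end -3.5804139614685893 crown 49.42559575777119 diff 53.00600971923978
90 body end -36.20955969686184 crown 15.319859896178018 diff 51.529419593039854
```

View pics/w14.png

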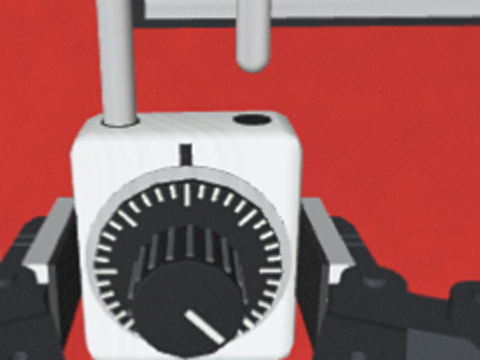

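The shackle is 16 mm out and moving easily at about 2 N. I'll keep pulling to the stop.

```bash
python3 -m pendant '[-0.3,-2,0,0,48, -0.3,-2,0,0,48, -0.2,-1.5,0,0,48, 0,0,0,0,48]'; python3 look.py w15; python3 meas.py m7 | grep 82
```

```text
time: 10.35
tool_pos: [479.0, -72.5, 126.4]
tcp_rot: [-179.5, 0.3, 80.4]
ft_force: [2.3, 5.1, -4.7]
finger_gap: 52.9
tq [ 0.615 -0.233 -0.025] F [ 2.3  5.1 -4.7] yaw 80.43186656858624 j6 -4.743040796359137
79 body end 50.355822575231414 crown 108.673793416886 diff 58.317970841654585
82 body end 24.65321981073136 crown 83.34275427258396 diff 58.6895344618526
```

```bash
python3 -m pendant '[-0.3,-2,0,0,48, -0.2,-1.5,0,0,48, 0,0,0,0,48]'; python3 look.py w15; python3 meas.py m7 | grep 82;  python3 -m pendant '[-0.2,-1.5,0,0,48, 0,0,0,0,48]';python3 meas.py m7 | grep 82
```

```text
time: 10.7
tool_pos: [479.1, -72.4, 126.3]
tcp_rot: [-179.5, -0.1, 80.5]
ft_force: [0.1, 0.5, -4.5]
finger_gap: 52.4
tq [-0.02  -0.222 -0.055] F [ 0.1  0.5 -4.5] yaw 80.49489235944162 j6 -5.1985533836671864
((479.6041564941406, -72.86714172363281), (61.47284698486328, 65.81842041015625), 82.00231170654297)
79 body end 50.50219283558561 crown 108.69211669141241 diff 58.1899238558268
82 body end 24.674573313916998 crown 83.3818902271602 diff 58.707316913243204
90 body end -40.843455182938264 crown 15.109463626578565 diff 55.95291880951683
time: 10.97
tool_pos: [479.2, -72.4, 126.4]
tcp_rot: [-179.5, -0.3, 80.5]
ft_force: [0.6, 3.2, -4.2]
finger_gap: 52.8
75 body end 85.30138824683496 crown 142.01652582056315 diff 56.715137573728185
82 body end 24.699234998884215 crown 83.29473122031362 diff 58.59549622142941
86 body end -8.321754897255465 crown 49.28812876156566 diff 57.609883658821126
```

View pics/w15.png

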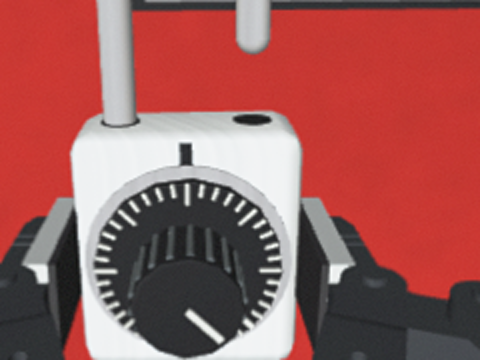

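The travel stalls at the stop with about 20.5 mm out, so the shackle is fully open. Now I'll slide the lock about 39 mm forward so the staple sits in the toe gap.

```bash
python3 -m pendant '[0,0,1,0,48, 0.8,5,0,0,48, 0.8,5,0,0,48, 0.8,5,0,0,48, 0.8,5,0,0,48, 0.8,5,0,0,48, 0.5,3,0,0,48, 0,0,0,0,48]'; python3 look.py w16; python3 meas.py m8
```

```text
time: 11.68
tool_pos: [483.5, -44.0, 127.3]
tcp_rot: [-179.5, 0.0, 80.5]
ft_force: [0.2, -0.2, -3.5]
finger_gap: 52.8
tq [-0.038 -0.027 -0.007] F [ 0.2 -0.2 -3.5] yaw 80.46026129456476 j6 -1.6934260024987242
((484.11846923828125, -44.4275016784668), (61.460105895996094, 66.16742706298828), 81.4153823852539)
75 body end 114.12808456808284 crown 170.2058913483284 diff 56.07780678024557
79 body end 79.44447725579295 crown 136.95164926367804 diff 57.50717200788509
82 body end 53.69732339793366 crown 111.62595380188817 diff 57.928630403954514
86 body end 20.580293050477355 crown 77.65175318500073 diff 57.07146013452338
90 body end -12.163955703099202 crown 43.17574643797709 diff 55.33970214107629
```

View pics/w16.png

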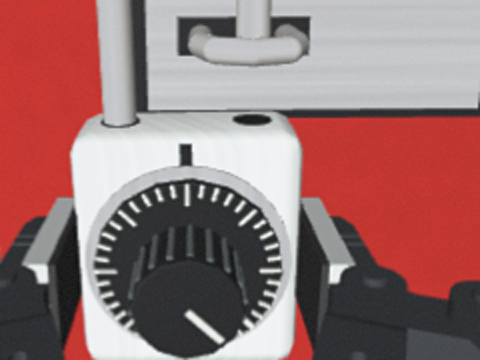

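```bash
python3 -m pendant '[0.6,3.6,0,0,48, 0.5,3.3,0,0,48, 0.5,3.0,0,0,48, 0,0,0,0,48, 0,0,0,0,48]'; python3 look.py w17; python3 meas.py m9
python3 - <<'E'
from h import *
d=dict(np.load('pics/m9.npz')); c=cloud(d);P=c[:,:3]
s=sensors.sense(); a=np.radians(80.8); ex=np.array([np.cos(a),np.sin(a)]); ey=np.array([-ex[1],ex[0]])
b=P[:,:2]@ex; o=np.array([484.8,-34.6])
L=np.c_[(P[:,:2]-o)@ex,(P[:,:2]-o)@ey,P[:,2]-120]
for z0,z1 in((26,33),(10,20)):
  m=(L[:,0]>31.5)&(L[:,0]<62)&(abs(L[:,1]+16)<(14 if z0>20 else 3))&(L[:,2]>z0)&(L[:,2]<z1)
  q=L[m];print(len(q), q.min(0),q.max(0),np.median(q,0))
E
```

```text
time: 12.2
tool_pos: [485.2, -34.1, 127.3]
tcp_rot: [-179.5, 0.0, 80.4]
ft_force: [0.7, -1.0, -4.6]
finger_gap: 52.7
tq [-0.058 -0.014 -0.037] F [ 0.7 -1.  -4.6] yaw 80.41726423605645 j6 -0.44021634303244034
((486.0022277832031, -34.01370620727539), (61.63447952270508, 66.14820861816406), 82.56552124023438)
75 body end 124.28417839257062 crown 180.45643609216162 diff 56.172257699591
79 body end 89.61295608371854 crown 147.22694391896928 diff 57.61398783525074
82 body end 63.86829533638727 crown 121.84807809437663 diff 57.97978275798936
86 body end 30.79844217551382 crown 87.76705836703287 diff 56.968616191519054
90 body end -2.0763659695252255 crown 53.22115155445461 diff 55.297517523979835
482 [ 36.5008371  -24.29923734  26.00631328] [42.58472253 -5.12528635 30.59981799] [ 40.01481548 -14.86348169  27.69753417]
417 [ 31.51551923 -18.99813938  12.90340125] [ 61.97231033 -13.00173563  19.91332857] [ 55.14890857 -15.91259751  17.66421201]
```

View pics/w17.png

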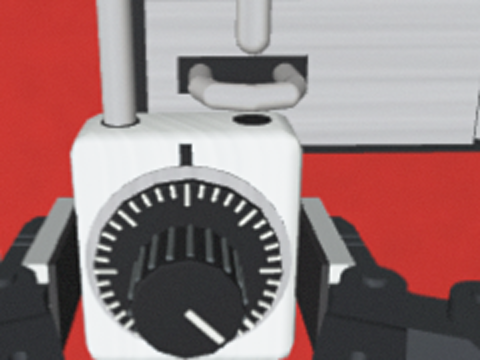

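The staple spans x = 36.5 to 42.6 mm in the lock frame, inside the 31 to 47 mm gap. I'll lift straight up.

```bash
python3 -m pendant '[0,0,6,0,48, 0,0,6,0,48, 0,0,6,0,48, 0,0,6,0,48, 0,0,6,0,48, 0,0,6,0,48, 0,0,6,0,48, 0,0,0,0,48]'; python3 look.py w18
```

```text
time: 12.97
tool_pos: [485.6, -34.8, 175.1]
tcp_rot: [-179.6, 0.0, 80.4]
ft_force: [0.4, -0.6, -3.5]
finger_gap: 52.6
tq [-0.003 -0.028 -0.013] F [ 0.4 -0.6 -3.5] yaw 80.3672122939166 j6 -0.4618641371830078
```

View pics/w18.png

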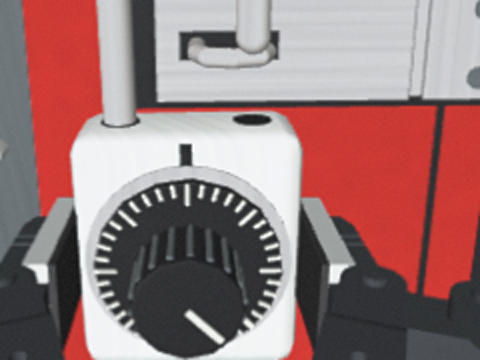

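The lock is free of the staple with no snagging. I'll raise it well clear.

```bash
python3 -m pendant '[0,0,12,0,48, 0,0,15,0,48, 0,0,15,0,48, 0,0,15,0,48, 0,0,12,0,48, 0,0,8,0,48, 0,0,0,0,48, 0,0,0,0,48, 0,0,0,0,48, 0,0,0,0,48, 0,0,0,0,48, 0,0,0,0,48]'; python3 look.py w19
python3 - <<'E'
from h import *
d=snap("scene","s19"); d=snap("wrist"); P=cloud(d)[:,:3]
t=sensors.sense(); print(t['tool_pos'],t['qd'].round(2))
zt=t['tool_pos'][2]+20
a=np.radians(81.5); ex=np.array([np.cos(a),np.sin(a)])
m=(abs(P[:,2]-zt)<4)&(np.hypot(P[:,0]-485,P[:,1]+35)<60); b=P[m]; print(np.median(b[:,2]))
bm=np.median(b[:,2]); s=P[(abs(P[:,2]-(bm-9))<5)&(np.hypot(P[:,0]-485,P[:,1]+35)<110)]
print("body end",np.percentile(b[:,:2]@ex,99.5),"crown",np.percentile(s[:,:2]@ex,99.5))
E
```

```text
time: 14.02
tool_pos: [482.4, -34.2, 253.9]
tcp_rot: [-179.1, 0.0, 80.4]
ft_force: [0.0, -0.4, -3.0]
finger_gap: 52.7
tq [-0.023  0.015 -0.016] F [ 0.  -0.4 -3. ] yaw 80.37224266590158 j6 -0.4703424050491058
[482.50784159 -34.23789505 254.17443149] [ 0.09 -0.24 -0.22 -0.02  0.11  0.04]
273.94439062353916
body end 67.06333747708881 crown 125.51582580133825
```

View pics/s19.png

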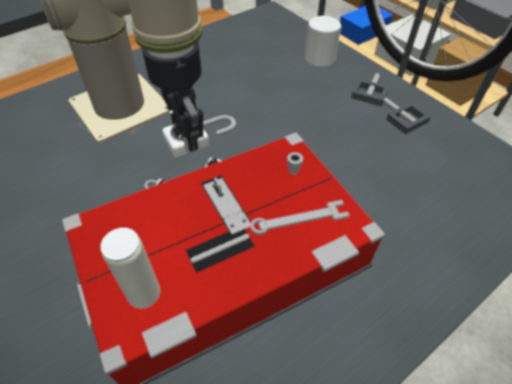

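The scene view shows the padlock held at (185,138) with its shackle open. Spanner, can and socket are at the same pixels as at the start. The underside is about 128 mm above the chest top, the shackle is about 20 mm out, and the arm is still.

```bash
python3 -c "
from bench import job;print(job.hand_in())"
```

```text
the job is handed in; nothing more can be done
None
```

The padlock is open, unhooked from the staple and held above the chest. I handed the job in at about 14 s; no verdict was reported.

**What I did:**
- **Dial:** I turned the knob clockwise to the second click, about 60°. The shackle sprang out about 4 mm, and turning a little further only swung the body, so the dial was caught.
- **Shackle:** I gripped the body's sides and pulled it against the staple until the shackle stopped fully open.
- **Unhooking:** I slid the lock forward until the staple sat in the toe gap, then lifted it straight off.

**Last checks before handing in:**
- The shackle was about 20 mm out.
- The lock's underside was about 128 mm above the chest top.
- The dial was up, with the tool within 1° of vertical.
- The fingers were closed on the body, with the grip force set to 60 N.
- The arm was still.
- The spanner, can and socket looked unmoved in the scene picture. I compared them by eye and did not measure them.

No check failed. One small disagreement: the finger opening read 1 to 3 mm below the true widths (about 21 to 22 mm on the 24 mm knob, 52.7 mm on the 54 mm body).

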